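# Feed a dough tub into the sealer until its limit switch trips

## Task

One upright container (jar, shaker or canister) is standing in the infeed lane of the tub sealer: stand it on the round black mat, and leave the other two and everything else where they are. Then push the lidded dough tub into the lane, its side along the fence, until its front edge has swung the limit switch's roller arm about 45 degrees from rest (front edge beside the green mark on the fence), not to the arm's stop, and leave it there holding the switch tripped. Only the tub may touch the switch arm.

Things in the scene. Friction and masses are not known exactly. Their poses are not given: they have to be found in the camera images.
- station: Infeed and white sealing machine, one fixed piece. Origin on the table, z up: the middle of the tub's underside when the tub lies against the fence with the arm at 0.8 rad. The lane runs along its y axis; the tub travels towards -y, to the machine (220 mm high, front at y = -320). Between fence and guide the channel is 134 mm wide; its floor is the table. Blue switch case: x 73 to 113, y -83 to -33, 78 mm high.
- fence_end (a point): Top of the fence's inner face at station (60, 210, 45) mm, its axes as the station's. Steel fence on the far (+x) side of the lane: inner face at station x = +60, 12 mm thick, 45 mm high, from y = -120 to +210, then flared outwards to y = +255. The green mark on its top spans station y = -70 to -99: the tub's front edge belongs within it.
- guide_end (a point): Top of the near guide's inner face at station (-74, 50, 30) mm. Guide on the near side: inner face at station x = -74, 10 mm thick, 30 mm high, from y = -110 to +50, then flared outwards to y = +95. The container in the way stands within 20 mm of station x = 0 at about y = +100 to +125; the other two stand outside the lane, one on each side, 120 to 150 mm from its middle line.
- switch_arm (a joint): Angle q of the limit switch's arm, rad: 0 at rest, growing as the roller swings towards station -y, stop at 1.25. Roller centre at station x = 93 - 90 cos(q - 0.35), y = -58 - 90 sin(q - 0.35) mm. The flat front of an aligned tub lies at station y = -46 - 90 sin(q - 0.35): first touch near -15, q = 0.8 at -85. Light return spring (under 0.6 N at the roller): the tub's friction holds it.
- roller (a point): Centre of the red roller, 24 mm diameter, 50 to 86 mm above the table, across the lane. It hangs from the end of the yellow arm, which is 90 mm long, lies 88 to 94 mm above the table (over the tub's top) and turns about a vertical pivot at station (93, -58) mm.
- tub: Lidded dough tub, closed box 120 mm along its x, 170 mm along its y, 75 mm high, white with an orange lid, about 0.6 kg; too wide to grip, it slides on the table. Origin at the centre of its underside. Starts beyond the lane's mouth (station y +300 to +380 mm), standing off the lane to the near side (station x -110 to -20 mm), turned by up to 0.45 rad from the station.
- jar: Amber glass jar with a red cap, 64 mm diameter, 130 mm high, about 0.35 kg. Origin at the centre of its underside, z up when standing.
- shaker: Steel shaker with a dark conical top, body 60 mm diameter (62 mm at the collar 115 to 121 mm up), 135 mm high, about 0.25 kg. Origin at the centre of its underside, z up when standing.
- canister: Blue canister with a white lid, 66 mm diameter (lid 67 mm, from 112 mm up), 130 mm high, about 0.3 kg. Origin at the centre of its underside, z up when standing.
- mat: Round black rubber mat, 110 mm diameter, 4 mm thick, fixed, on the near side of the lane. Origin at the centre of its underside.
- loaf_tin: Dark loaf tin, open box 100 x 200 x 60 mm, beyond the lane's mouth on the far side. Bystander. Origin at the centre of its underside, long side along y.
- bowl: Steel mixing bowl, 120 mm across, 55 mm high, behind the fence. Bystander.
- mug: White mug, 80 mm across, 90 mm high, near left. Bystander.
- ramekin: Blue ceramic ramekin, 90 mm across, 50 mm high, far left. Bystander.
Not all that is in view belongs to the job. What is shaped like the tub but pink is not meant.

How it is judged:
By the outcome, as a careful person would: the job done as asked, in the order asked, and still so for the second after the job is handed in, with the robot touching nothing.
It also fails if it takes over 72 s, if anything falls off the work surface, if the arm or the gripper's body presses on something with over 40 N, if the wrist force passes 120 N, or if a joint passes its speed limit or range.

## Robot

A 6-joint arm with a two-finger parallel gripper is mounted at the origin on the work surface. World frame = base frame: x ahead of the robot, y to its left, z up, the work surface at z = 0. Lengths are in m, angles in rad, forces in N, time in s.
With the tool pointing down it reaches from about 0.325 to 0.9 m from the base axis. Payload 3.5 kg.
Tool frame: the origin (TCP) lies between the finger pads; the fingertips stand 17 mm ahead of it and the grasp point (between the pads) lies 2 mm behind it (tip_reach is the distance from the TCP to the fingertips, in m); z points along the fingers, y is the line along which they close (so a half turn about z gives the same grasp; the last joint's range is limited). The gripper opens to 85 mm and grips with 20 to 120 N. Pads are 22 mm wide; open, the fingers measure 114 mm over their backs; the gripper's body (76 mm by 85 mm) begins 54 mm behind the grasp point. The pads swing forward as they close: fully open they stand 13 mm farther back than shut.
Start: joints at [-1.419, 0.276, -0.026, 1.268, 0, 1.467], TCP at [0.158, -0.605, 0.248] pointing down, gripper open.
Joint ranges: [-3.12, 3.12], [-0.85, 1.88], [-1.08, 1.24], [-1.95, 2.15], [-1.57, 1.53], [-3.14, 3.14]. Speed limits (rad/s): [2.57, 2.57, 3.14, 3.14, 3.14, 3.14].

## Interface

Orientations are given as a unit quaternion [x, y, z, w].
In Python, from bench import * gives the robot as it stands.
- The arm moves only by the tool servo_tool, never from a script. Its argument "steps" is a list of rows, each a list of 7 numbers: the turn, a rotation vector about the world's x, y, z as a fraction of full scale, then the shift along the world's x, y, z as a fraction of full scale, then the gripper's target within -1 to 1 (fully open at 1, half-way at 0, shut at -1). In form: [[rx, ry, rz, dx, dy, dz, hand], ...]. A call has 1 to 8 rows; each row shifts and turns the commanded pose from where the row before left it; what a row does not reach is not made up. Full scale, the value 1, is 500 mm for a shift and 90 degrees for a turn. A row lasts 1/10 s, in which the tool goes at most 50 mm and 8.59 degrees, less where a joint would pass 70% of its speed; a pose out of reach is approached as far as the arm can. A call with a number of a shift or a turn outside -1 to 1 is refused whole. A call with a gripper value outside its range is refused whole. The fingers move at their own pace and stop on an object; "force" is the grip in N (left out, the last holds). Time passes only in rows, so rows that do not move let the fingers close. It gives the time, the measured TCP pose, the force, the opening and the grip force at its end, in the units of the state.
- read_state(): the state, without advancing time (a new reading comes with each control period).
- snapshot(name): name is "side" or "top"; returns a dict with "image" (400x640x3 uint8, red, green, blue), "vertical_fov" (degrees; the focal length in pixels is half the picture's height over the tangent of half this angle, whatever the lens; pixels are square), "cx", "cy" (the principal point, pixels), "distortion" ([k1, k2, p1, p2, k3] as OpenCV has them; the pictures are not rectified), "R" (3x3) and "t" (3): a world point X has camera coordinates R X + t. Camera axes: x right, y down, z forward; pixel columns grow to the right and rows downward; lengths in m; the calibration is good to about 2 mm. A picture is of the moment at which its call begins. There is no depth.
- sign_off(): hands the job in; it is judged then, once.
The state is a dict: "time_s": time; "joints": joint angles; "joint_vel": joint speeds; "joint_efforts": joint torques, N m; "position": TCP position; "tool_rot": TCP orientation; "contact_force": force on the tool from outside, world axes, zero at the start; "torque": the same for the moment, N m; "opening": finger opening in m; "gripper_force": force on a finger pad.
Only numpy, scipy, OpenCV 4.12 (cv2) and the standard library are available. Lean on these libraries where they do the work, as an engineer would, in place of code of your own. Each camera call takes 0.05 s, during which the arm holds its last target. There are 200 camera calls.

## Working session

There is one attempt and no reset: what is moved stays moved. The work goes in short steps, Python scripts to look and compute and a tool call to move; the robot and the scene stay as the last step left them, time stands still between calls to the robot, and variables do not carry over. Pictures are saved under pics/ and viewed, at most 10 in all, crops included, and the job is handed in when it is done.

Besides the shell and the picture viewer there is one more tool, called after "Request:" by a JSON object that holds its "fn" and its "kwargs". servo_tool: Moves the arm, as the interface text tells. Shift numbers are shares of 500 mm and turn numbers shares of 90 degrees, none past 1 either way. Its arguments: {"type":"object","properties":{"steps":{"type":"array","items":{"type":"array","items":{"type":"number"}}},"force":{"type":"number"}},"required":["steps"]}

```bash
mkdir -p pics; ls
python3 - <<'E'
from bench import *
import cv2,json,numpy as np
for n in ("top","side"):
    s=snapshot(n); cv2.imwrite(f"pics/{n}0.png",s["image"][:,:,::-1])
    np.savez(f"{n}.npz",**{k:np.array(v) for k,v in s.items()})
    print(n,s["vertical_fov"],s["cx"],s["cy"],s["distortion"],np.round(s["R"],3).tolist(),np.round(s["t"],3))
print(read_state())
E
```

```text
pics
top 45.12005720320192 318.44690202442933 203.78135960832205 [0.03283241 0.         0.         0.         0.        ] [[0.027, -1.0, 0.002], [-0.986, -0.027, -0.162], [0.162, 0.002, -0.987]] [0.093 0.509 1.311]
side 46.62982814682262 315.4429438073839 207.57435994634565 [-0.13358318  0.          0.          0.          0.        ] [[-0.728, -0.686, 0.015], [-0.5, 0.515, -0.697], [0.47, -0.514, -0.717]] [0.435 0.267 1.147]
{'time_s': 0.1, 'joints': array([-1.41939376e+00,  2.77085792e-01, -2.77482237e-02,  1.26801027e+00,
       -1.02280505e-05,  1.46744314e+00]), 'joint_vel': array([-4.77928574e-05, -1.24564867e-03,  4.70764196e-03, -6.81732500e-05,
        2.73847135e-04,  4.40286524e-04]), 'joint_efforts': array([-4.68181734e-04, -4.46710110e+01,  2.96127695e+01,  8.45019473e-03,
       -5.02255807e-05,  1.19198833e-05]), 'position': array([ 0.15741898, -0.60415121,  0.24725146]), 'tool_rot': array([ 9.91897881e-01,  1.27033642e-01, -2.97109730e-05, -1.02356123e-03]), 'contact_force': array([-0.59545711, -0.5335558 , -0.14130176]), 'torque': array([-0.0236792 , -0.00719827,  0.01938995]), 'gripper_force': 0.0, 'opening': 0.08506278375572611}
```

View pics/top0.png

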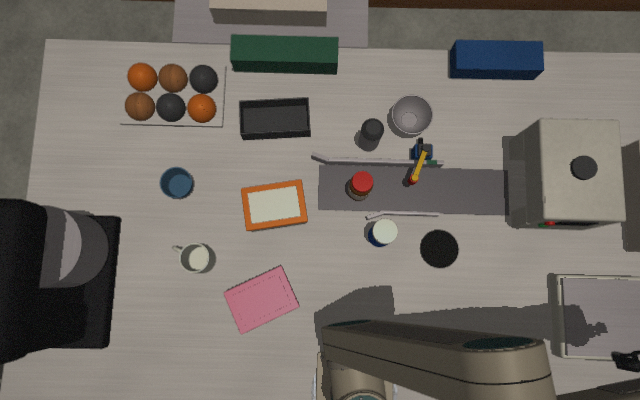

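View pics/side0.png

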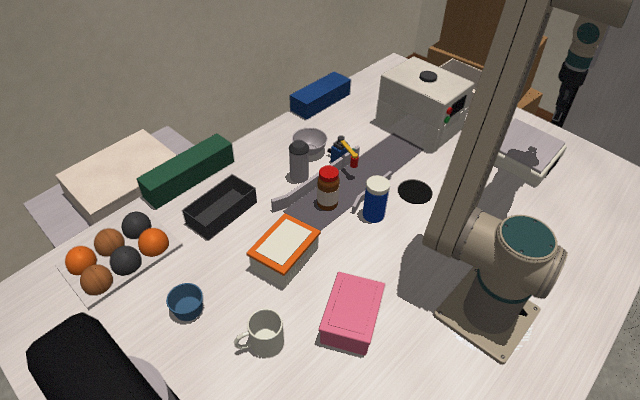

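The top view has these candidates:
- Containers: the red-capped jar at (362,183), inside the lane; the shaker at (372,130), behind the fence; the canister at (383,233), on the near side.
- Tubs: the orange and white one at (274,205); the pink decoy at (262,299).
- Round dark things: the mat at (439,248); the knob on the machine at (584,167).

I choose the jar, the orange tub and the mat, and will check them in a close crop.

Run:
```python
import cv2
a=cv2.imread("pics/top0.png")[110:275,232:472]
cv2.imwrite("pics/c1.png",cv2.resize(a,None,fx=3.33,fy=3.33,interpolation=cv2.INTER_CUBIC))
a=cv2.imread("pics/side0.png")[120:290,235:445]
cv2.imwrite("pics/c2.png",cv2.resize(a,None,fx=3.5,fy=3.5,interpolation=cv2.INTER_CUBIC))
```

```text
(no output)
```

View pics/c1.png

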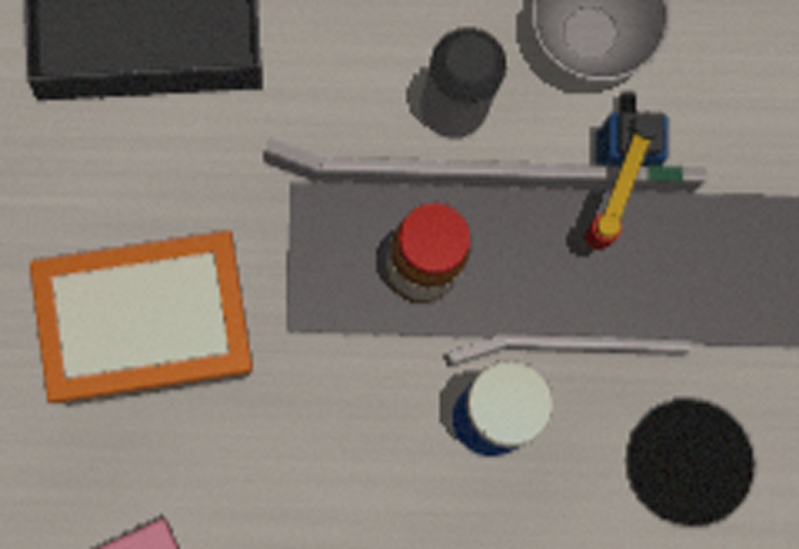

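View pics/c2.png

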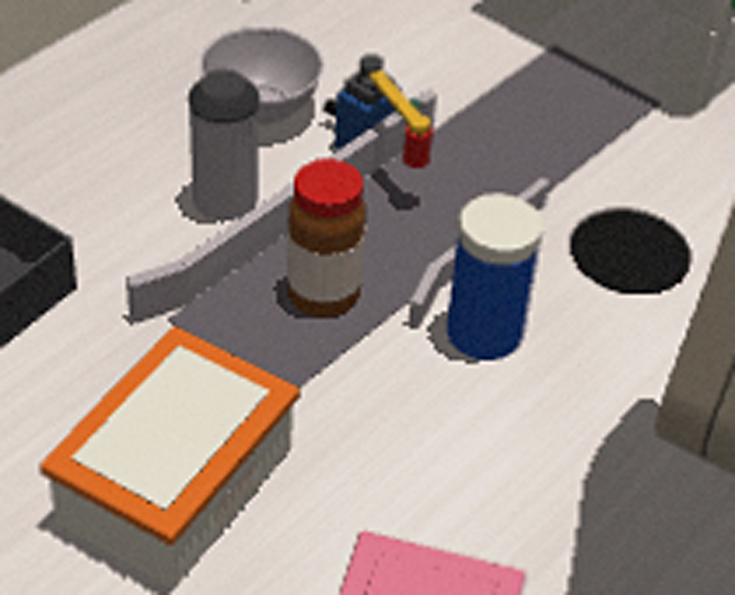

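The crops confirm the jar (red cap, amber) is in the lane, with its cap at crop1 (434,238) and crop2 (329,180). The orange-lid tub is clear of everything, and the mat is at crop1 (690,462). Next I fit the poses.

```bash
cat > h.py <<'E'
import numpy as np, cv2
from scipy.optimize import least_squares
C={}
for n in ("top","side"):
    d=np.load(f"{n}.npz"); f=200/np.tan(np.radians(float(d["vertical_fov"])/2))
    K=np.array([[f,0,float(d["cx"])],[0,f,float(d["cy"])],[0,0,1]]); C[n]=(K,d["distortion"],d["R"],d["t"])
def proj(n,X):
    K,D,R,t=C[n]; return cv2.projectPoints(np.atleast_2d(np.array(X,float)),cv2.Rodrigues(R)[0],t,K,D)[0][:,0]
def ray(n,uv,z):
    K,D,R,t=C[n]; p=cv2.undistortPoints(np.array(uv,float).reshape(-1,1,2),K,D)[:,0]
    d=np.c_[p,np.ones(len(p))]@R; c=-R.T@t
    return c+d*((z-c[2])/d[:,2])[:,None]
def T(p,P): # pose x,y,yaw ; P in mm
    c,s=np.cos(p[2]),np.sin(p[2]); P=np.atleast_2d(P)/1000
    return np.c_[p[0]+c*P[:,0]-s*P[:,1],p[1]+s*P[:,0]+c*P[:,1],P[:,2]]
t1=lambda q:(np.atleast_2d(q)+.5)/3.33-.5+[232,110]
s1=lambda q:(np.atleast_2d(q)+.5)/3.5-.5+[235,120]
def fit(P,obs,x0):
    f=lambda p:np.concatenate([(proj(n,T(p,P[i]))-uv).ravel() for n,i,uv in obs])
    r=least_squares(f,x0,loss="soft_l1"); return r.x,f(r.x).reshape(-1,2)
E
python3 - <<'E'
from h import *
np.set_printoptions(suppress=True,precision=4)
for nm,z,a,b in [("jar",.13,(434,238),(329,180)),("canister",.13,(510,403),(501,220)),("shaker",.125,(468,64),(225,90)),("mat",.004,(690,462),(631,250))]:
    print(nm,ray("top",t1(a),z)[0],ray("side",s1(b),z)[0])
lt=ray("top",t1([(30,261),(232,231),(252,371),(49,402)]),.075); ls=ray("side",s1([(178,328),(299,390),(172,542),(42,468)]),.075)
print(lt,lt.mean(0)); print(ls,ls.mean(0))
q=-.35
P=np.array([[66,-84.5,45],[60,210,45],[-74,50,30],[-74,-110,30],[93-90*np.cos(q),-58-90*np.sin(q),94]])
x0=[ray("top",t1((640,250)),0)[0][0],ray("top",t1((660,250)),0)[0][1],0.]
obs=[("top",[0,1,2,3,4],t1([(666,174),(321,172),(505,337),(690,344),(609,224)])),("side",[1,2,3],s1([(183,268),(447,252),(548,181)]))]
for o in ([obs[0]],obs):
    p,r=fit(P,o,x0); print("station",p); print(r.tolist())
# overlay
ims={n:cv2.imread(f"pics/{n}0.png") for n in("top","side")}
z=4
def seg(n,A,col):
    u=proj(n,T(p,A)); off=(232,110) if n=="top" else (235,120)
    cv2.polylines(big[n],[np.round(((u-off+.5)*z-.5)).astype(int)],False,col,1)
big={"top":cv2.resize(ims["top"][110:220,305:445],None,fx=z,fy=z),"side":cv2.resize(ims["side"][120:230,255:395],None,fx=z,fy=z)}
big={"top":cv2.resize(ims["top"][110:220,232:372+72],None,fx=z,fy=z),"side":cv2.resize(ims["side"][120:230,235:435],None,fx=z,fy=z)}
for n in big:
    seg(n,[[60,-120,45],[60,210,45]],(0,255,255)); seg(n,[[60,-120,0],[60,210,0]],(0,255,255)); seg(n,[[-74,-110,30],[-74,50,30]],(0,255,0));seg(n,[[60,-70,45],[72,-70,45],[72,-99,45],[60,-99,45],[60,-70,45]],(255,0,255))
    a=np.linspace(0,6.3,30); seg(n,np.c_[P[4,0]+12*np.cos(a),P[4,1]+12*np.sin(a),a*0+86],(255,255,0))
w=800
cv2.imwrite("pics/o.png",np.vstack([cv2.copyMakeBorder(b[:300],0,0,0,max(0,w-b.shape[1]),0)[:, :w] if b.shape[1]<=w else b[:300,-w:] for b in big.values()]))
E
```

```text
jar [ 0.5559 -0.0066  0.13  ] [ 0.5541 -0.0056  0.13  ]
canister [ 0.4259 -0.0674  0.13  ] [ 0.424  -0.0658  0.13  ]
shaker [ 0.7018 -0.0328  0.125 ] [ 0.7017 -0.0345  0.125 ]
mat [ 0.3937 -0.2381  0.004 ] [ 0.3896 -0.2348  0.004 ]
[[0.5393 0.3221 0.075 ]
 [0.5691 0.1561 0.075 ]
 [0.4526 0.136  0.075 ]
 [0.4228 0.3005 0.075 ]] [0.496  0.2287 0.075 ]
[[0.5618 0.1598 0.075 ]
 [0.4494 0.1411 0.075 ]
 [0.4169 0.3065 0.075 ]
 [0.5322 0.3265 0.075 ]] [0.4901 0.2335 0.075 ]
station [ 0.5683 -0.1258 -0.0058]
[[-0.10110505739947939, 0.47535400548747475], [-0.28752529997734655, -0.11617586590699602], [-0.46560707452619, -0.4756267023094267], [0.7764490076212951, -0.7330199452810575], [0.1776596683154139, 0.922396643540651]]
station [ 0.5674 -0.1259 -0.0074]
[[-0.026626311415839155, 0.8129305746195143], [-0.22347981748470147, 0.05803804438443194], [-0.4753934060489655, -0.20971068349638244], [0.7725543925708962, -0.37587475267713444], [0.21925491059113256, 1.2419943475420894], [1.5844333735221312, -0.8347190092955259], [-4.5179829257925235, 2.7003141071000414], [-1.2865493725918213, -1.8098816539366567]]
```

View pics/o.png

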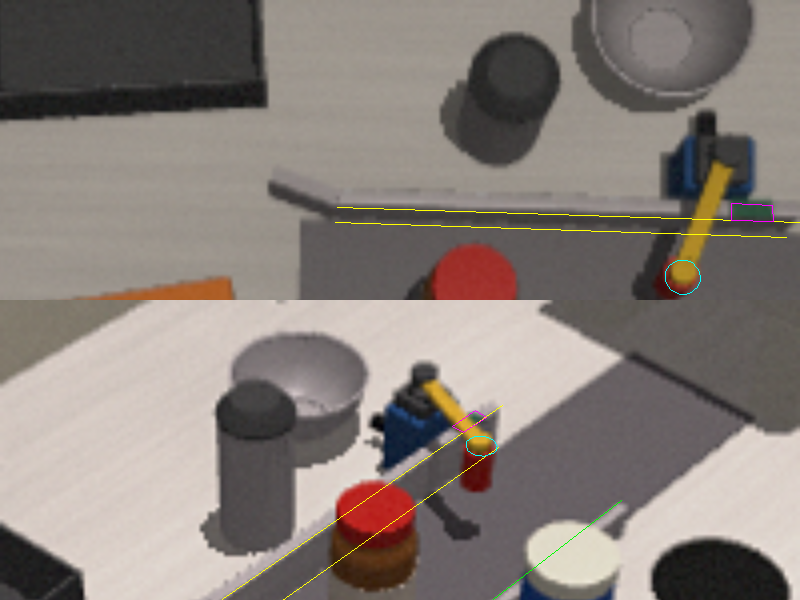

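The overlay sits on the fence, the mark and the roller, so the station is at about (0.568, -0.126) with yaw -0.006 rad. The jar is at (0.555, -0.006), the mat at (0.392, -0.237), and the tub at (0.493, 0.231) with yaw 0.18. I'll go above the jar and turn the fingers so they close along x.

Request:
{"fn": "servo_tool", "kwargs": {"steps": [[0,0,0.06,0.05,0.075,0,1],[0,0,0.06,0.05,0.075,0,1],[0,0,0.06,0.05,0.075,0,1],[0,0,0.06,0.05,0.075,0,1],[0,0,0.06,0.05,0.075,0,1],[0,0,0.06,0.05,0.075,0,1],[0,0,0.06,0.05,0.075,0,1],[0,0,0.06,0.05,0.075,0,1]], "force": 40}}

```text
time_s: 0.9
position: [0.3579, -0.3029, 0.248]
tool_rot: [0.875, 0.485, -0.0, -0.0]
contact_force: [1.4, -0.6, 0.1]
opening: 0.0855
gripper_force: 0.0
```

Request:
{"fn": "servo_tool", "kwargs": {"steps": [[0,0,0.06,0.05,0.075,0,1],[0,0,0.06,0.05,0.075,0,1],[0,0,0.06,0.05,0.075,0,1],[0,0,0.06,0.05,0.075,0,1],[0,0,0.06,0.05,0.075,0,1],[0,0,0.06,0.05,0.075,0,1],[0,0,0,0.05,0.075,0,1],[0,0,0,0.04,0.06,0,1]]}}

```text
time_s: 1.7
position: [0.5532, -0.01, 0.2478]
tool_rot: [0.705, 0.709, -0.0, -0.0]
contact_force: [-0.5, -1.0, 0.2]
opening: 0.0853
gripper_force: 0.0
```

Request:
{"fn": "servo_tool", "kwargs": {"steps": [[0,0,0,0,0,0,1],[0,0,0,0,0,0,1],[0,0,0,0,0,0,1]]}}

```text
time_s: 2.0
position: [0.5517, -0.0129, 0.2479]
tool_rot: [0.706, 0.708, -0.001, -0.0]
contact_force: [0.2, 0.6, -0.2]
opening: 0.0853
gripper_force: 0.0
```

Request:
{"fn": "servo_tool", "kwargs": {"steps": [[0,0,0,0.007,0.014,0,1],[0,0,0,0,0,-0.06,1],[0,0,0,0,0,-0.06,1],[0,0,0,0,0,-0.06,1],[0,0,0,0,0,-0.06,1],[0,0,0,0,0,-0.04,1],[0,0,0,0,0,-0.04,1],[0,0,0,0,0,0,1]]}}

```text
time_s: 2.8
position: [0.553, -0.0056, 0.0855]
tool_rot: [0.706, 0.708, -0.002, -0.003]
contact_force: [-1.3, -0.0, -0.3]
opening: 0.0856
gripper_force: 0.0
```

Request:
{"fn": "servo_tool", "kwargs": {"steps": [[0,0,0,0,0,0,1],[0,0,0,0,0,0,-1],[0,0,0,0,0,0,-1],[0,0,0,0,0,0,-1],[0,0,0,0,0,0,-1],[0,0,0,0,0,0,-1],[0,0,0,0,0,0,-1],[0,0,0,0,0,0,-1]]}}

```text
time_s: 3.6
position: [0.557, -0.0056, 0.0903]
tool_rot: [0.706, 0.708, 0.001, 0.001]
contact_force: [-2.8, 0.4, 6.4]
opening: 0.0626
gripper_force: 43.5
```

Request:
{"fn": "servo_tool", "kwargs": {"steps": [[0,0,0,0,0,0.03,-1],[0,0,0,0,0,0.05,-1],[0,0,0,0,0,0.06,-1],[0,0,0,0,0,0.06,-1],[0,0,0,0,0,0.06,-1],[0,0,0,0,0,0.06,-1],[0,0,0,0,0,0.02,-1],[0,0,0,0,0,0,-1]]}}

```text
time_s: 4.4
position: [0.5571, -0.0054, 0.26]
tool_rot: [0.706, 0.708, 0.001, 0.002]
contact_force: [0.2, 0.3, -3.5]
opening: 0.0627
gripper_force: 45.7
```

Request:
{"fn": "servo_tool", "kwargs": {"steps": [[0,0,0,-0.025,-0.035,0,-1],[0,0,0,-0.045,-0.063,0,-1],[0,0,0,-0.05,-0.07,0,-1],[0,0,0,-0.05,-0.07,0,-1],[0,0,0,-0.05,-0.07,0,-1],[0,0,0,-0.05,-0.07,0,-1],[0,0,0,-0.04,-0.056,0,-1],[0,0,0,-0.02,-0.028,0,-1]]}}

```text
time_s: 5.2
position: [0.3882, -0.2372, 0.2558]
tool_rot: [0.707, 0.707, -0.001, -0.002]
contact_force: [-0.3, 0.1, -3.4]
opening: 0.0623
gripper_force: 45.6
```

Request:
{"fn": "servo_tool", "kwargs": {"steps": [[0,0,0,0,0,-0.03,-1],[0,0,0,0,0,-0.06,-1],[0,0,0,0,0,-0.06,-1],[0,0,0,0,0,-0.06,-1],[0,0,0,0,0,-0.05,-1],[0,0,0,0,0,-0.03,-1],[0,0,0,0,0,-0.01,-1],[0,0,0,0,0,0,-1]]}}

```text
time_s: 6.0
position: [0.3894, -0.2351, 0.1064]
tool_rot: [0.706, 0.708, -0.0, -0.002]
contact_force: [-0.1, -0.4, -3.5]
opening: 0.0628
gripper_force: 45.6
```

Request:
{"fn": "servo_tool", "kwargs": {"steps": [[0,0,0,0,0,-0.01,-1],[0,0,0,0,0,-0.008,-1],[0,0,0,0,0,-0.004,-1],[0,0,0,0,0,0,-1]]}}

```text
time_s: 6.4
position: [0.3911, -0.2363, 0.0974]
tool_rot: [0.706, 0.708, 0.0, 0.0]
contact_force: [0.4, 0.6, -3.4]
opening: 0.0632
gripper_force: 45.7
```

Request:
{"fn": "servo_tool", "kwargs": {"steps": [[0,0,0,0,0,-0.003,-1],[0,0,0,0,0,-0.003,-1],[0,0,0,0,0,0,-1],[0,0,0,0,0,0,-1]]}}

```text
time_s: 6.8
position: [0.3912, -0.2365, 0.0945]
tool_rot: [0.706, 0.708, 0.0, 0.0]
contact_force: [0.5, 0.3, -2.2]
opening: 0.0629
gripper_force: 45.7
```

Request:
{"fn": "servo_tool", "kwargs": {"steps": [[0,0,0,0,0,-0.002,-1],[0,0,0,0,0,0,1],[0,0,0,0,0,0,1],[0,0,0,0,0,0,1],[0,0,0,0,0,0,1],[0,0,0,0,0,0,1],[0,0,0,0,0,0,1],[0,0,0,0,0,0,1]]}}

```text
time_s: 7.6
position: [0.391, -0.2363, 0.0933]
tool_rot: [0.706, 0.708, -0.0, -0.0]
contact_force: [0.6, -0.2, 0.8]
opening: 0.0855
gripper_force: 0.0
```

Request:
{"fn": "servo_tool", "kwargs": {"steps": [[0,0,0,0,0,0.03,1],[0,0,0,0,0,0.06,1],[0,0,0,0,0,0.07,1],[0,0,0,0,0,0.07,1],[0,0,0,0,0,0.06,1],[0,0,0,0,0,0.02,1],[0,0,0,0,0,0,1],[0,0,0,0,0,0,1]]}}

```text
time_s: 8.4
position: [0.3904, -0.2358, 0.247]
tool_rot: [0.706, 0.708, -0.0, -0.001]
contact_force: [0.1, 0.0, -0.2]
opening: 0.0853
gripper_force: 0.0
```

Request:
{"fn": "servo_tool", "kwargs": {"steps": [[0,0,0.083,0,0.05,0,1],[0,0,0.083,0,0.08,0,1],[0,0,0.083,0,0.08,0,1],[0,0,0.083,0,0.08,0,1],[0,0,0.083,0,0.08,0,1],[0,0,0.083,0,0.08,0,1],[0,0,0.083,0,0.08,0,1],[0,0,0.083,0,0.08,0,1]]}}

```text
time_s: 9.2
position: [0.3893, 0.0702, 0.246]
tool_rot: [0.257, 0.966, -0.001, -0.002]
contact_force: [0.6, -0.2, -0.3]
opening: 0.0854
gripper_force: 0.0
```

Request:
{"fn": "servo_tool", "kwargs": {"steps": [[0,0,0.083,0,0.08,0,1],[0,0,0.083,0,0.08,0,1],[0,0,0.083,0,0.08,0,1],[0,0,0.083,0,0.06,0,1],[0,0,0,0,0.024,0,1],[0,0,0,0,0,0,1],[0,0,0,0,0,0,1]]}}

```text
time_s: 9.9
position: [0.3903, 0.2297, 0.2471]
tool_rot: [0.002, 1.0, -0.001, -0.001]
contact_force: [-0.9, 0.8, -0.6]
opening: 0.0851
gripper_force: 0.0
```

Run:
```python
from bench import *
import cv2,numpy as np
s=read_state(); print(s["position"],s["tool_rot"],s["joints"])
s=snapshot("side"); a=s["image"][120:320,235:465,::-1]
cv2.imwrite("pics/s1.png",cv2.resize(a,None,fx=2.8,fy=2.8,interpolation=cv2.INTER_CUBIC))
```

```text
[0.39029152 0.22971461 0.24710254] [ 2.18540259e-03  9.99996551e-01 -8.78332734e-04 -1.16217524e-03] [ 3.89515265e-01 -2.93057348e-02 -3.78572013e-01  1.22434898e+00
 -7.36270955e-04  3.93887116e-01]
```

View pics/s1.png

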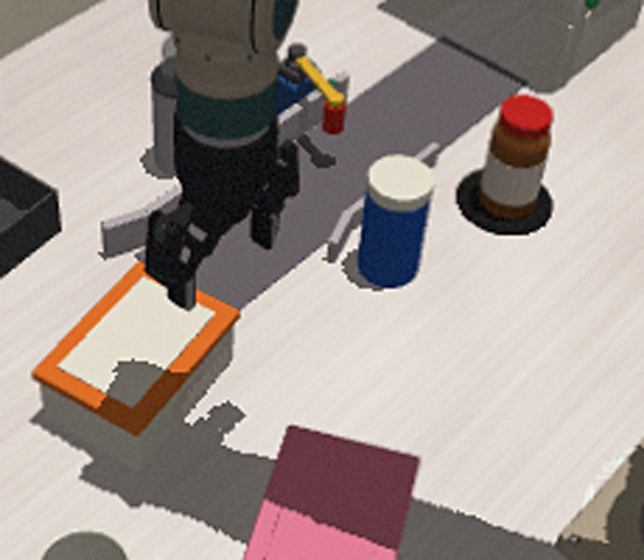

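The jar stands in the middle of the mat, at crop (516,190), and nothing else has moved. Next I lower the open fingers on the tub's near side and push it square toward +x.

Request:
{"fn": "servo_tool", "kwargs": {"steps": [[0,0,0,0,0,-0.06,1],[0,0,0,0,0,-0.08,1],[0,0,0,0,0,-0.08,1],[0,0,0,0,0,-0.07,1],[0,0,0,0,0,-0.06,1],[0,0,0,0,0,-0.05,1],[0,0,0,0,0,0,1],[0,0,0,0,0,0,1]]}}

```text
time_s: 10.75
position: [0.3909, 0.2296, 0.0485]
tool_rot: [0.002, 1.0, -0.0, -0.0]
contact_force: [-0.5, 0.9, 0.8]
opening: 0.0854
gripper_force: 0.0
```

Request:
{"fn": "servo_tool", "kwargs": {"steps": [[0,0,0,0.01,0,0,1],[0,0,0,0.01,0,0,1],[0,0,0,0.01,0,0,1],[0,0,0,0.01,0,0,1],[0,0,0,0.01,0,0,1],[0,0,0,0.01,0,0,1],[0,0,0,0.01,0,0,1],[0,0,0,0.01,0,0,1]]}}

```text
time_s: 11.55
position: [0.4307, 0.2308, 0.048]
tool_rot: [0.001, 1.0, 0.0, -0.001]
contact_force: [-2.1, 0.2, 0.1]
opening: 0.0851
gripper_force: 1.3
```

Request:
{"fn": "servo_tool", "kwargs": {"steps": [[0,0,0,0.013,0,0,1],[0,0,0,0.013,0,0,1],[0,0,0,0.013,0,0,1],[0,0,0,0.013,0,0,1],[0,0,0,0.013,0,0,1],[0,0,0,0.013,0,0,1],[0,0,0,0.013,0,0,1],[0,0,0,0.013,0,0,1]]}}

```text
time_s: 12.35
position: [0.4835, 0.2305, 0.0482]
tool_rot: [0.002, 1.0, -0.0, -0.0]
contact_force: [-1.8, 0.6, -0.4]
opening: 0.0853
gripper_force: 1.3
```

Run:
```python
from bench import *
import cv2,numpy as np
print(read_state()["position"])
a=snapshot("top")["image"][130:255,225:385,::-1]
cv2.imwrite("pics/t2.png",cv2.resize(a,None,fx=4.8,fy=4.8,interpolation=cv2.INTER_CUBIC))
```

```text
[0.48353685 0.23048284 0.04819367]
```

View pics/t2.png

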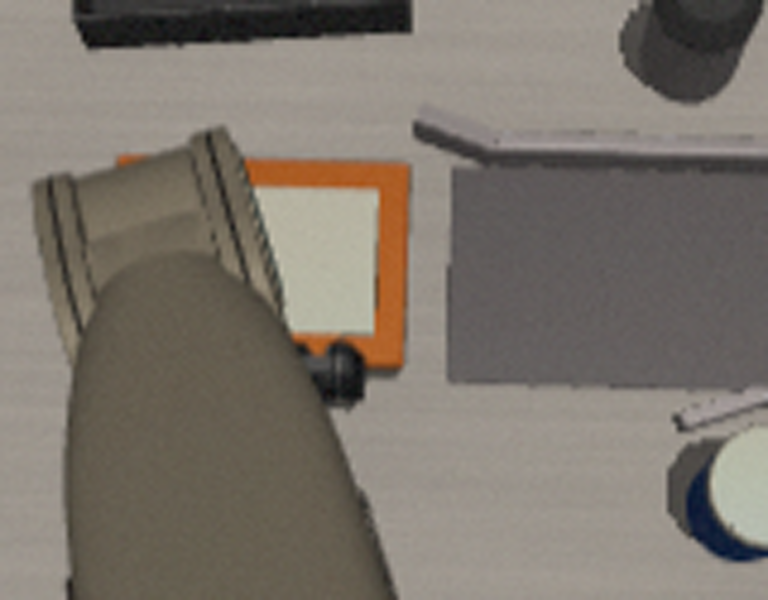

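The tub now lies square to the lane. Its lid corners are at crop (411,165), (404,369) and (118,155).

Run:
```python
from h import *
uv=(np.array([(411,165),(404,369),(118,155)])+.5)/4.8-.5+[225,130]
X=ray("top",uv,.075); print(X)
S=[.568,-.126,-.0058]
c,s=np.cos(S[2]),np.sin(S[2]); d=X[:,:2]-S[:2]; print(np.c_[c*d[:,0]+s*d[:,1],-s*d[:,0]+c*d[:,1]]*1000)
```

```text
[[0.61246296 0.13279593 0.075     ]
 [0.49292587 0.13327836 0.075     ]
 [0.61372963 0.30232513 0.075     ]]
[[ 42.96120085 259.04946269]
 [-76.57667704 258.83857214]
 [ 43.24459165 428.58315944]]
```

Request:
{"fn": "servo_tool", "kwargs": {"steps": [[0,0,0,0.008,0,0,1],[0,0,0,0.008,0,0,1],[0,0,0,0.008,0,0,1],[0,0,0,0.004,0,0,1],[0,0,0,0,0,0,1],[0,0,0,0,0,0,1]]}}

```text
time_s: 13.0
position: [0.4978, 0.2307, 0.0484]
tool_rot: [0.001, 1.0, 0.0, 0.001]
contact_force: [-0.3, -0.5, -1.0]
opening: 0.0851
gripper_force: 0.4
```

Request:
{"fn": "servo_tool", "kwargs": {"steps": [[0,0,0,-0.04,0,0,1],[0,0,0,-0.06,0,0,1],[0,0,0,-0.02,0,0.04,1],[0,0,0,0,0,0.08,1],[0,0,0,0,0,0.08,1],[0,0,0,0,0,0.06,1],[0,0,0,0,0,0,1],[0,0,0,0,0,0,1]]}}

```text
time_s: 13.8
position: [0.4386, 0.2311, 0.1796]
tool_rot: [0.001, 1.0, 0.001, 0.002]
contact_force: [-0.2, -0.2, -1.2]
opening: 0.0855
gripper_force: 0.0
```

Request:
{"fn": "servo_tool", "kwargs": {"steps": [[0,0,-0.0835,0.02,0.02,0,0.2],[0,0,-0.0835,0.03,0.026,0,0.2],[0,0,-0.0835,0.03,0.026,0,0.2],[0,0,-0.0835,0.03,0.026,0,0.2],[0,0,-0.0835,0.03,0.026,0,0.2],[0,0,-0.0835,0.03,0.026,0,0.2],[0,0,-0.0835,0.03,0.026,0,0.2],[0,0,-0.0835,0.03,0.026,0,0.2]]}}

```text
time_s: 14.6
position: [0.5518, 0.3317, 0.1758]
tool_rot: [0.504, 0.863, -0.001, -0.001]
contact_force: [-0.1, -0.7, 1.5]
opening: 0.0507
gripper_force: 0.0
```

Request:
{"fn": "servo_tool", "kwargs": {"steps": [[0,0,-0.0835,0.027,0.026,0,0.2],[0,0,-0.0835,0,0,0,0.2],[0,0,-0.0835,0,0,0,0.2],[0,0,-0.0835,0,0,0,0.2],[0,0,0,0,0,0,0.2],[0,0,0,0,0,0,0.2],[0,0,0,0,0,0,0.2]]}}

```text
time_s: 15.3
position: [0.5652, 0.3445, 0.1774]
tool_rot: [0.709, 0.706, -0.001, -0.0]
contact_force: [0.4, -0.3, 0.1]
opening: 0.0516
gripper_force: 0.0
```

Descend behind the tub (TCP z about 0.055), then push to -y.

Request:
{"fn": "servo_tool", "kwargs": {"steps": [[0,0,0,0.004,0.01,-0.04,0.2],[0,0,0,0,0,-0.07,0.2],[0,0,0,0,0,-0.07,0.2],[0,0,0,0,0,-0.05,0.2],[0,0,0,0,0,-0.015,0.2],[0,0,0,0,0,0,0.2],[0,0,0,0,0,0,0.2]]}}

```text
time_s: 16.0
position: [0.5686, 0.3502, 0.0572]
tool_rot: [0.709, 0.705, 0.001, 0.0]
contact_force: [1.1, 0.1, 0.3]
opening: 0.051
gripper_force: 0.0
```

Request:
{"fn": "servo_tool", "kwargs": {"steps": [[0,0,0,0,-0.015,0,0.2],[0,0,0,0,-0.015,0,0.2],[0,0,0,0,-0.015,0,0.2],[0,0,0,0,-0.015,0,0.2],[0,0,0,0,-0.015,0,0.2],[0,0,0,0,-0.015,0,0.2],[0,0,0,0,-0.015,0,0.2],[0,0,0,0,-0.015,0,0.2]]}}

```text
time_s: 16.8
position: [0.568, 0.2898, 0.0563]
tool_rot: [0.709, 0.705, 0.001, -0.0]
contact_force: [0.1, 4.7, 2.6]
opening: 0.0513
gripper_force: 2.1
```

Request:
{"fn": "servo_tool", "kwargs": {"steps": [[0,0,0,0,-0.02,0,0.2],[0,0,0,0,-0.02,0,0.2],[0,0,0,0,-0.02,0,0.2],[0,0,0,0,-0.02,0,0.2],[0,0,0,0,-0.02,0,0.2],[0,0,0,0,-0.02,0,0.2],[0,0,0,0,-0.02,0,0.2],[0,0,0,0,-0.02,0,0.2]]}}

```text
time_s: 17.6
position: [0.5673, 0.2088, 0.0557]
tool_rot: [0.709, 0.705, -0.0, -0.0]
contact_force: [0.5, 4.3, 2.9]
opening: 0.0512
gripper_force: 2.3
```

Request:
{"fn": "servo_tool", "kwargs": {"steps": [[0,0,0,0.001,-0.02,0,0.2],[0,0,0,0.001,-0.02,0,0.2],[0,0,0,0.001,-0.02,0,0.2],[0,0,0,0.001,-0.02,0,0.2],[0,0,0,0,-0.02,0,0.2],[0,0,0,0,-0.02,0,0.2],[0,0,0,0,-0.02,0,0.2],[0,0,0,0,-0.02,0,0.2]]}}

```text
time_s: 18.4
position: [0.5683, 0.1292, 0.0554]
tool_rot: [0.709, 0.705, -0.001, -0.001]
contact_force: [-1.6, 5.7, 3.8]
opening: 0.0511
gripper_force: 2.8
```

Request:
{"fn": "servo_tool", "kwargs": {"steps": [[0,0,0,0,-0.018,0,0.2],[0,0,0,0,-0.018,0,0.2],[0,0,0,0,-0.018,0,0.2],[0,0,0,0,-0.018,0,0.2],[0,0,0,0,-0.018,0,0.2],[0,0,0,0,-0.018,0,0.2],[0,0,0,0,-0.018,0,0.2],[0,0,0,0,-0.018,0,0.2]]}}

```text
time_s: 19.2
position: [0.5686, 0.057, 0.0554]
tool_rot: [0.709, 0.705, -0.001, -0.001]
contact_force: [-2.3, 4.0, 1.1]
opening: 0.0512
gripper_force: 2.3
```

Request:
{"fn": "servo_tool", "kwargs": {"steps": [[0,0,0,0,-0.015,0,0.2],[0,0,0,0,-0.015,0,0.2],[0,0,0,0,-0.015,0,0.2],[0,0,0,0,-0.015,0,0.2],[0,0,0,0,-0.01,0,0.2],[0,0,0,0,0,0,0.2]]}}

```text
time_s: 19.8
position: [0.5689, 0.0214, 0.0553]
tool_rot: [0.71, 0.705, -0.001, 0.0]
contact_force: [-1.7, 1.0, -1.0]
opening: 0.0517
gripper_force: 0.7
```

Run:
```python
from bench import *
import cv2,numpy as np
print(read_state()["position"])
a=snapshot("top")["image"][140:255,300:460,::-1]
cv2.imwrite("pics/t3.png",cv2.resize(a,None,fx=5,fy=5,interpolation=cv2.INTER_CUBIC))
```

```text
[0.5688542  0.02142415 0.05534447]
```

View pics/t3.png

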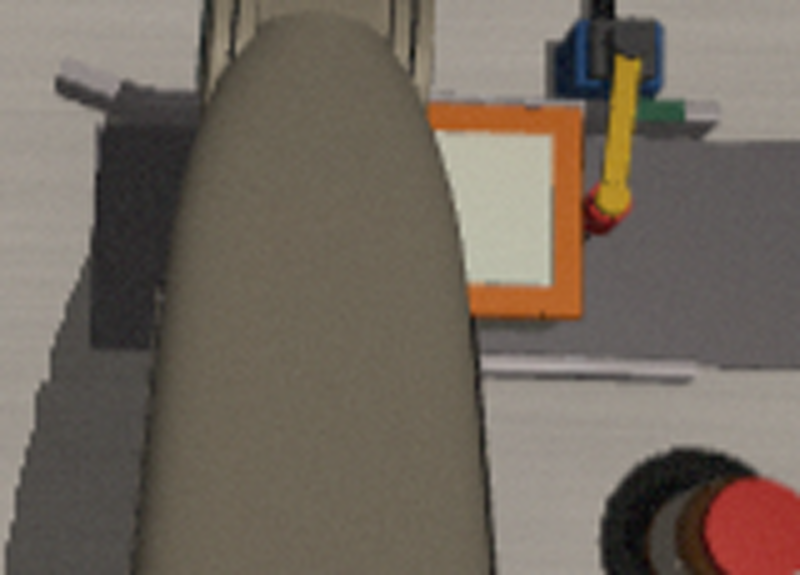

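The tub lies along the fence, with its front edge at crop (585,103)–(583,318), and the roller has just swung. The green mark spans crop columns 638 to 686.

Run:
```python
from h import *
g=lambda p:(np.array(p,float)+.5)/5-.5+[300,140]
S=[.568,-.126,-.0058]; c,s=np.cos(S[2]),np.sin(S[2])
def st(p,z):
    d=ray("top",g(p),z)[:,:2]-S[:2]; return np.c_[c*d[:,0]+s*d[:,1],-s*d[:,0]+c*d[:,1]]*1000
print(st([(585,103),(583,318)],.075)); print(st([(638,111),(686,111)],.045)); print(st([(617,199),(628,62)],.094))
```

```text
[[ 63.30529346 -35.87590847]
 [-57.8571157  -34.77695654]]
[[ 67.5533385  -71.97259992]
 [ 68.4102474  -99.12454288]]
[[  5.09516909 -49.38336673]
 [ 82.14605688 -55.53200488]]
```

Request:
{"fn": "servo_tool", "kwargs": {"steps": [[0,0,0,0,-0.014,0,0.2],[0,0,0,0,-0.014,0,0.2],[0,0,0,0,-0.014,0,0.2],[0,0,0,0,-0.014,0,0.2],[0,0,0,0,-0.014,0,0.2],[0,0,0,0,-0.012,0,0.2],[0,0,0,0,-0.01,0,0.2],[0,0,0,0,-0.005,0,0.2]]}}

```text
time_s: 20.65
position: [0.5693, -0.0263, 0.0557]
tool_rot: [0.709, 0.705, -0.0, -0.0]
contact_force: [-1.5, 3.2, -1.1]
opening: 0.0511
gripper_force: 1.6
```

Request:
{"fn": "servo_tool", "kwargs": {"steps": [[0,0,0,0,0,0,0.2],[0,0,0,0,0,0,0.2],[0,0,0,0,0,0,0.2]]}}

```text
time_s: 20.95
position: [0.5707, -0.0264, 0.0565]
tool_rot: [0.709, 0.705, 0.0, 0.001]
contact_force: [0.7, 0.0, 0.4]
opening: 0.0512
gripper_force: 0.0
```

Request:
{"fn": "servo_tool", "kwargs": {"steps": [[0,0,0,0,0.02,0,0.2],[0,0,0,0,0.06,0,0.2],[0,0,0,0,0.08,0.02,0.2],[0,0,0,0,0.06,0.08,0.2],[0,0,0,0,0.04,0.09,0.2],[0,0,0,0,0.04,0.09,0.2],[0,0,0,0,0.04,0.09,0.2],[0,0,0,0,0.04,0.05,0.2]]}}

```text
time_s: 21.75
position: [0.5712, 0.1661, 0.271]
tool_rot: [0.709, 0.705, 0.003, 0.002]
contact_force: [0.2, 0.6, 0.2]
opening: 0.0514
gripper_force: 0.0
```

Request:
{"fn": "servo_tool", "kwargs": {"steps": [[0,0,0,0,0.04,0,0.2],[0,0,0,0,0.04,0,0.2],[0,0,0,0,0,0,0.2],[0,0,0,0,0,0,0.2]]}}

```text
time_s: 22.15
position: [0.5693, 0.2047, 0.2658]
tool_rot: [0.709, 0.705, -0.0, 0.0]
contact_force: [-0.1, -0.0, -0.7]
opening: 0.051
gripper_force: 0.0
```

Run:
```python
from bench import *
import cv2,numpy as np
a=snapshot("top")["image"][110:270,300:460,::-1]
b=snapshot("side")["image"][120:280,255:415,::-1]
cv2.imwrite("pics/t4.png",cv2.resize(np.hstack([a,b]),None,fx=2.5,fy=2.5,interpolation=cv2.INTER_CUBIC))
```

```text
(no output)
```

View pics/t4.png

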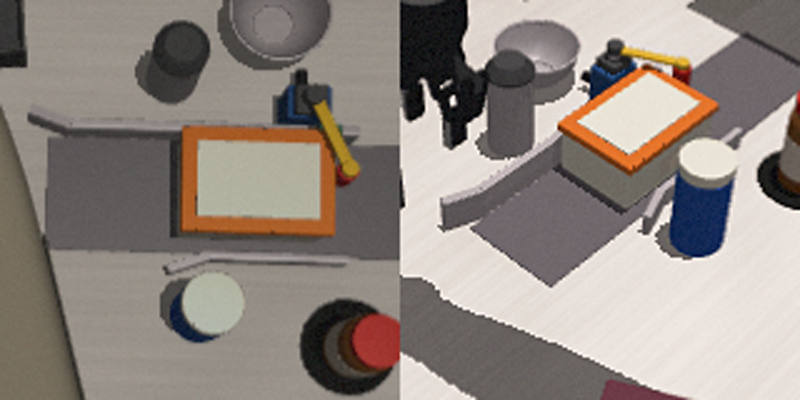

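The tub is along the fence with its front edge beside the mark, at crop column 334. The arm runs from (314,95) to (347,171), so q is about 0.76 rad, or 44 degrees. The jar is on the mat, the other two containers have not moved, and the robot is clear.

```bash
python3 -c "
from bench import *
print(sign_off())"
```

```text
the job is handed in; nothing more can be done
None
```

The jar stands on the black mat, and the tub lies along the fence with its front edge beside the green mark, holding the switch arm at about 44° by my last picture; the job was handed in at about 22 s, and no verdict came back.

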